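# Walk the sticking half-cover of a bead workbox shut and turn its catch

### The arm

A 6-joint arm with a two-finger parallel gripper is mounted at the origin on the work surface. World frame = base frame: x ahead of the robot, y to its left, z up, the work surface at z = 0. Lengths are in m, angles in rad, forces in N, time in s.
With the tool pointing down it reaches from about 0.375 to 0.925 m from the base axis. Payload 5.7 kg.
Tool frame: the origin (TCP) lies midway between the tips of the shut fingers; the grasp point (between the pads) lies arm.pinch_z behind it (arm.pinch_z is the distance from the TCP to the grasp point, in m); z points along the fingers, y is the direction in which the jaws open and shut (so a half turn about z gives the same grasp; the last joint's range is limited). The gripper opens to 85 mm and grips with 20 to 120 N. Pads are 22 mm wide; open, the fingers measure 114 mm over their backs; the gripper's body (76 mm by 85 mm) begins 54 mm behind the grasp point. The pads swing forward as they close: fully open they stand 13 mm farther back than shut.
Start: joints at [1.213, 0.359, 1.51, -0, 1.272, -0.115], TCP at [0.144, 0.582, 0.231] pointing down, gripper open.
Joint ranges: [-2.97, 2.97], [-1.01, 2.36], [0.21, 2.38], [-0.96, 4.11], [0.2, 2.71], [-2.98, 2.98]. Speed limits (rad/s): [2.39, 2.39, 3.14, 3.14, 3.14, 3.14].

### API

Orientations are given as a 3x3 rotation matrix whose columns are the frame's x, y, z axes.
In Python, from plant import arm gives the robot as it stands.
- The arm moves only by the tool apply_moves, never from a script. Its argument "commands" is one flat list of numbers, 5 for each row, row after row: the closure, from 0 (fully open) to 1 (shut), then the shift along the tool's x, y, z in units of 50 mm (1.0 is 50 mm), then the turn about the tool's z in degrees. A call has 1 to 5 rows; each row is the pose to reach, as a shift and turn from the pose measured when the call began, along the tool's axes at that moment; what a row does not reach only later rows make up. A row lasts 1/10 s, in which the tool goes at most 50 mm and 8.59 degrees, less where a joint would pass 70% of its speed; a pose out of reach is approached as far as the arm can. A call with a gripper value outside its range is refused whole. The fingers move at their own pace and stop on an object; "newtons" is the grip in N (left out, the last holds). Time passes only in rows, so rows that repeat a pose let the fingers close. It gives the time, the measured TCP pose, the force and the opening at its end, in the units of the state.
- arm.get_state(): the state, without advancing time (a new reading comes with each control period).
- arm.camera(name): name is "scene" or "top"; returns the picture (420x560x3 uint8, red, green, blue); there is no depth.
- arm.camera_params(name): a dict with "fx", "fy", "cx", "cy" (pixels), "pose" (4x4, takes a point from camera to world coordinates). Camera axes: x right, y down, z forward; pixel columns grow to the right and rows downward; lengths in m; the calibration is good to about 2 mm. A picture is of the moment at which its call begins. camera_params takes no time and is no camera call.
- arm.hand_in(): hands the job in, once; it reports no verdict.
Trained networks look in the newest picture that a camera, given by its name, has taken for a name from the list of things; names that differ only in an ending like _2 or _b are one class to them, and where a whole thing is asked for, a point or a joint stands for the part that bears it (a point fixed in the world has none). Each returns a list of dicts, best first, with "score" (0 to 1); they miss things now and then, are a little off and sometimes report something else, mostly with a low value. They report only what shows in the picture. A call takes as long as a camera call.
- arm.cut_out(camera, target): "mask" (420x560 bool, what is visible of it) and "bbox" ([centre column, centre row, width, height] in pixels, round what is visible of it).
The state is a dict: "time": time; "qpos": joint angles; "dq": joint speeds; "effort": joint torques, N m; "ee_pos": TCP position; "tcp_rot": TCP orientation; "wrist_force": force on the tool from outside, world axes, zero at the start; "moment": the same for the moment, N m; "width": finger opening in m.
Only numpy, scipy, OpenCV 4.12 (cv2) and the standard library are available. Lean on these libraries where they do the work, as an engineer would, in place of code of your own. Each camera call takes 0.05 s, during which the arm holds its last target.

### The job

Shut the beads away in the wooden workbox: slide its wide half-cover away from you, off the tool well and over the bead well, until it is fully home against the far wall at both ends, then swing the turn-button right across behind the right-hand knob so that the cover cannot slide back. The lacquer is fresh, so the cover jams in its grooves when it goes askew: walk it across with light pushes at one knob and then the other, change ends when it binds and never force it, and touch it only by its knobs. Leave the other things on the table where they are.

Things in the scene. Friction and masses are not known exactly. Their poses are not given: they have to be found in the camera images.
- case: Open wooden workbox fixed on the table, 230 mm front to back (its x), 350 mm wide (its y), rim flat at 75 mm all round. Origin: centre of its underside; x points away from the robot, y left, z up. Tool well at the near side (x < 0), bead well at the far side (x > 0). Side walls, with the grooves under 5 mm lips, take up y 141 to 175 mm on either side; near and far walls 15 mm thick.
- end_stop (a point): Middle of the inner face of the far wall (case x = +100 mm, y = 0), 64 mm above the table, where the front edge of the cover comes to rest when home. The cover's grooves run along the side walls from case x -100 to +100 mm; 2 mm play in height; sideways 2 to 5 mm, unseen, different from box to box and along the track, since the wood has swollen.
- cover: The sliding half-cover, loose in the side grooves: a flat sheet 100 mm (x, the way it slides) by 300 mm (y) by 8 mm with two knobs, 0.3 to 0.5 kg, top face 68 mm above the table. Origin: centre of its underside, at case x = +50 mm when home; axes as the case's when square. Slides with 1 to 6 N until askew by 0.02 to 0.055 rad (it varies), then wedges. Over 20 N from the robot splits the grooves.
- sheet: The flat wooden sheet of the cover, freshly lacquered: it must not be touched (2 N or more leaves a mark), only the knobs. Same origin and axes as the cover.
- knob_left (a point): Top centre of the cover's left brass knob, a smooth upright cylinder 20 mm in diameter, 68 to 100 mm above the table, at cover x -30, y +125 mm; home at case x = +20 mm. Push it from its near side with shut fingertips held a little above the rim. Pushed alone, it runs ahead as the cover turns about its other end; after 4 to 30 mm (felt, not seen) the cover locks until the other knob is pushed.
- knob_right (a point): Top centre of the right brass knob, alike, at cover x -30, y -125 mm; home at case x = +20 mm. When the cover locks (or meets the end stop) the push force climbs steeply within a millimetre.
- turnbutton (a joint): Wooden turn-button on the rim of the right side wall, rad: 0 parked, arm pointing to case -x along the wall; 1.57 fully across (its stop), arm pointing to case +y over the cover, just on the near side of the right knob. It stays where left (0.05 N m). Arm 12 mm wide, 76 to 86 mm above the table, reaching 50 mm from the pivot; it gets past the knob only when the cover is home.
- turn_pivot (a point): Pivot of the turn-button, on the rim: case x = 0, y = -164 mm, 75 mm above the table.
- turn_post (a point): Top of the small upright post on the turn-button's arm, 43 mm from the pivot, 10 mm in diameter, from 86 to 111 mm above the table: push it with the fingertips, in an arc about the pivot, from outside the case inward.
- peg: Wooden clothes peg 75 x 9 x 11 mm lying on the table beyond the case; leave it. Origin: centre of its underside.
- spool: Spool of black cord, 60 mm in diameter, 42 mm tall, standing on the table left of the case; leave it. Origin: centre of its underside.
- bead_jar: Small glass jar with a white lid, 54 mm in diameter, 70 mm tall, right of the case; leave it. Origin: centre of its underside.
- tub: White open plastic tub, 110 x 150 x 55 mm, right of the case; leave it. Origin: centre of its underside.

How it is judged:
By the outcome, as a careful person would: the job done as asked, in the order asked, and still so for the second after the job is handed in, with the robot touching nothing.
It also fails if it takes over 72 s, if anything falls off the work surface, if the arm or the gripper's body presses on something with over 40 N, if the wrist force passes 120 N, or if a joint passes its speed limit or range.

## Working session

There is one attempt and no reset: what is moved stays moved. The work goes in short steps, Python scripts to look and compute and a tool call to move; the robot and the scene stay as the last step left them, time stands still between calls to the robot, and variables do not carry over. Pictures are saved under pics/ and viewed, and the job is handed in when it is done.

Besides the shell and the picture viewer there is one more tool, called by a JSON object that holds its "name" and its "arguments". apply_moves: Moves the arm, as the interface text tells. Its arguments: {"type":"object","properties":{"commands":{"type":"array"},"newtons":{"type":"number"}},"required":["commands"]}

```bash
ls; mkdir -p pics
python3 - <<'E'
from plant import arm
import cv2
s=arm.get_state(); print(s)
for n in ("scene","top"):
    im=arm.camera(n); cv2.imwrite(f"pics/{n}0.png",im[:,:,::-1]); p=arm.camera_params(n); print(n,p)
print(arm.pinch_z)
E
```

```text
pics
{'time': 0.0, 'qpos': array([ 1.21289763e+00,  3.59497576e-01,  1.51146898e+00, -3.03296155e-05,
        1.27249531e+00, -1.15115494e-01]), 'dq': array([ 2.85371562e-03, -1.66019212e-03, -4.36729887e-06,  8.74698176e-04,
       -5.21617447e-04,  1.78364401e-04]), 'effort': array([-4.31089793e-03, -5.27618837e+01, -2.78613353e+01, -7.39550051e-04,
        1.33879521e-02,  5.03698715e-06]), 'ee_pos': array([0.14402318, 0.58173667, 0.23044411]), 'tcp_rot': array([[-9.70674730e-01,  2.40395869e-01, -6.27643004e-04],
       [ 2.40396616e-01,  9.70673151e-01, -1.76092066e-03],
       [ 1.85918160e-04, -1.86016444e-03, -9.99998253e-01]]), 'wrist_force': array([-0.76964178,  0.1110041 ,  0.69060168]), 'moment': array([ 0.03184831, -0.03477439,  0.00186921]), 'width': 0.08552328463423824}
scene {'fx': 401.7933264203529, 'fy': 401.7933264203529, 'cx': 279.89030785668444, 'cy': 211.03228817476997, 'pose': array([[ 0.31421942,  0.72622095, -0.61144852,  1.21710784],
       [ 0.94920557, -0.22908123,  0.21570947, -0.25517422],
       [ 0.01658135, -0.64817044, -0.76131474,  0.87705071],
       [ 0.        ,  0.        ,  0.        ,  1.        ]])}
top {'fx': 415.44448327242617, 'fy': 415.44448327242617, 'cx': 272.99457526110217, 'cy': 218.05444026035892, 'pose': array([[-0.00594952, -0.99367096,  0.11217232,  0.45046263],
       [-0.99996944,  0.00648083,  0.00437253, -0.02863684],
       [-0.00507182, -0.11214288, -0.99367915,  1.42328404],
       [ 0.        ,  0.        ,  0.        ,  1.        ]])}
0.0187
```

View pics/scene0.png

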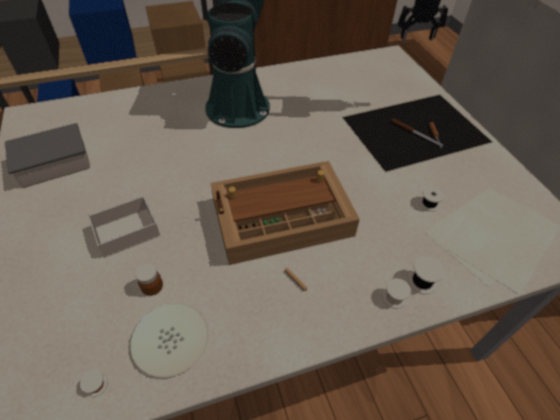

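View pics/top0.png

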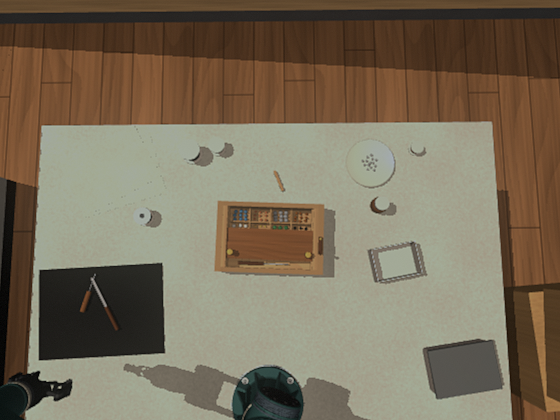

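```bash
cat > h.py <<'E'
import numpy as np, cv2
from plant import arm
def ray(n,uv):
    p=arm.camera_params(n);T=np.array(p["pose"])
    d=T[:3,:3]@np.array([(uv[0]-p["cx"])/p["fx"],(uv[1]-p["cy"])/p["fy"],1]); return T[:3,3],d
def atz(n,uv,z):
    o,d=ray(n,uv); return o+d*(z-o[2])/d[2]
def tri(a,b):
    o1,d1=ray("scene",a);o2,d2=ray("top",b)
    A=np.stack([d1,-d2],1);t=np.linalg.lstsq(A,o2-o1,rcond=None)[0]
    p,q=o1+d1*t[0],o2+d2*t[1]; return (p+q)/2,np.linalg.norm(p-q)
def proj(n,X):
    p=arm.camera_params(n);T=np.array(p["pose"]);c=T[:3,:3].T@(np.array(X)-T[:3,3])
    return c[0]/c[2]*p["fx"]+p["cx"],c[1]/c[2]*p["fy"]+p["cy"]
E
python3 - <<'E'
from h import *
for n in ("scene","top"):
    im=arm.camera(n)
    for t in ("case","cover","knob_left","knob_right","turn_post","turnbutton"):
        r=arm.cut_out(n,t)
        print(n,t,[(round(x["score"],2),np.round(x["bbox"],1).tolist(),int(x["mask"].sum())) for x in r[:3]])
        if r: np.save(f"m_{n}_{t}.npy",r[0]["mask"])
E
```

```text
scene case [(0.65, [286.2, 213.4, 145.9, 107.5], 7628)]
scene cover [(0.62, [281.1, 195.8, 107.9, 49.6], 3070)]
scene knob_left [(0.87, [280.8, 195.2, 109.1, 54.3], 3102)]
scene knob_right [(0.95, [280.6, 197.1, 108.5, 54.0], 3051)]
scene turn_post [(0.53, [220.4, 203.2, 10.3, 22.3], 79)]
scene turnbutton []
top case [(0.75, [268.8, 236.8, 105.2, 72.8], 5077)]
top cover [(0.74, [380.8, 204.4, 16.8, 18.6], 238), (0.58, [268.6, 244.9, 91.0, 28.5], 2681)]
top knob_left [(0.64, [268.8, 243.4, 90.7, 35.8], 2572)]
top knob_right [(0.7, [380.9, 205.3, 17.9, 11.5], 262), (0.59, [267.4, 245.3, 87.4, 34.1], 2590)]
top turn_post [(0.39, [318.0, 248.4, 10.0, 18.5], 82)]
top turnbutton []
```

The box shows in scene at about (285,210) and in top at (270,238). The knobs are at about (232,190) and (321,173) in scene, and (229,253) and (310,253) in top. I'll enlarge both views.

Run:
```python
import cv2
a=cv2.imread("pics/scene0.png")[150:270,195:370]; cv2.imwrite("pics/s0z.png",cv2.resize(a,None,fx=4.5,fy=4.5,interpolation=cv2.INTER_CUBIC))
a=cv2.imread("pics/top0.png")[190:285,205:340]; cv2.imwrite("pics/t0z.png",cv2.resize(a,None,fx=5.5,fy=5.5,interpolation=cv2.INTER_CUBIC))
```

```text
(no output)
```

View pics/s0z.png

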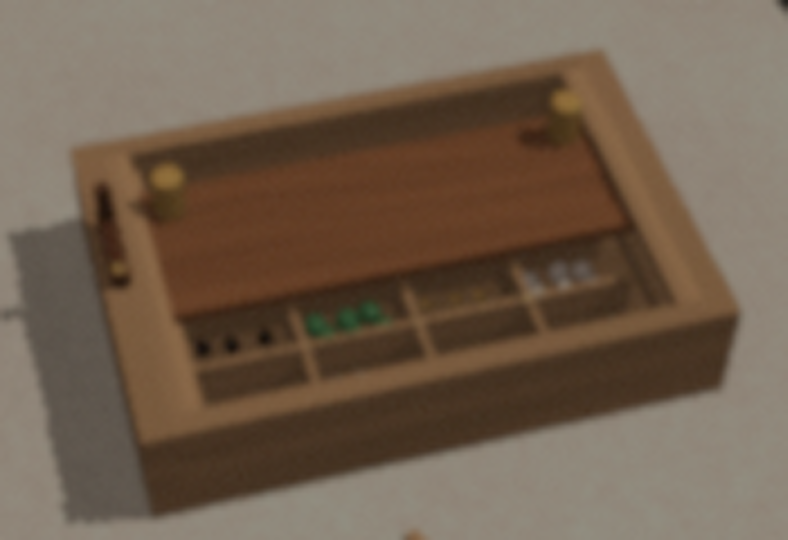

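View pics/t0z.png

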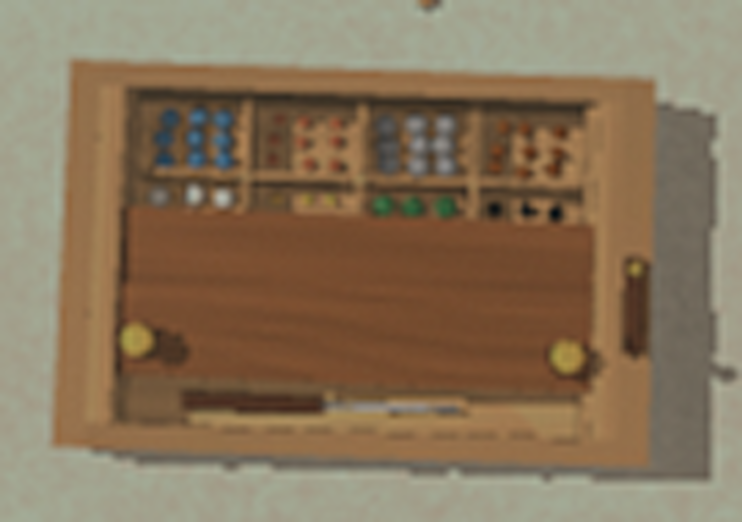

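Both zooms agree. The knobs are at zoom (167,178) and (566,102) in scene, and (567,356) and (136,338) in top. The dark turn-button on the right wall is parked toward the robot, with its brass pivot at top zoom (635,268). I'll triangulate these.

```bash
cat > fit.py <<'E'
from h import *
from scipy.optimize import least_squares
S=lambda x,y:(195+(x+.5)/4.5-.5,150+(y+.5)/4.5-.5)
Tp=lambda x,y:(205+(x+.5)/5.5-.5,190+(y+.5)/5.5-.5)
pts={"NR":(S(75,150),Tp(648,465)),"NL":(S(603,52),Tp(52,445)),"FL":(S(738,315),Tp(72,60)),"FR":(S(145,443),Tp(655,80)),
"knR":(S(167,174),Tp(567,354)),"knL":(S(566,98),Tp(136,338)),"pivot":(S(120,268),Tp(635,268)),"post":(S(103,190),Tp(635,345))}
E
python3 - <<'E'
from fit import *
for k,(a,b) in pts.items():
    X,e=tri(a,b); print(k,X.round(4),round(e,4))
loc={"NR":(-.115,-.175),"NL":(-.115,.175),"FL":(.115,.175),"FR":(.115,-.175)}
def f(p):
    r=[]
    for k,(x,y) in loc.items():
        c,s=np.cos(p[2]),np.sin(p[2]); X=[p[0]+c*x-s*y,p[1]+s*x+c*y,.075]
        r+=list(np.subtract(proj("scene",X),pts[k][0]))+list(np.subtract(proj("top",X),pts[k][1]))
    return r
q=least_squares(f,[.45,0,0]); print(q.x,np.round(q.fun,1))
p=q.x;R=np.array([[np.cos(p[2]),-np.sin(p[2])],[np.sin(p[2]),np.cos(p[2])]])
for k in ("knR","knL","pivot","post"):
    z={"knR":.1,"knL":.1,"pivot":.086,"post":.111}[k]
    for n,i in (("scene",0),("top",1)):
        X=atz(n,pts[k][i],z); print(k,n,X.round(4),"case",(R.T@(X[:2]-p[:2])).round(4))
E
```

```text
NR [ 0.4205 -0.179   0.0776] 0.0025
NL [0.434  0.1685 0.0758] 0.0007
FL [0.6617 0.1581 0.0745] 0.0013
FR [ 0.6473 -0.1883  0.0768] 0.001
knR [ 0.4842 -0.1325  0.1053] 0.0014
knL [0.4949 0.1156 0.1056] 0.0009
pivot [ 0.5344 -0.1738  0.0908] 0.0009
post [ 0.489  -0.1713  0.1089] 0.0016
[ 0.54020761 -0.0100108  -0.04262217] [-0.9  0.1 -0.2  0.7  0.1 -0.1 -0.5  0.3  1.1 -0.1 -0.4 -0.2 -0.7  0.7
  0.2 -0.1]
knR scene [ 0.4789 -0.1323  0.1   ] case [-0.056  -0.1248]
knR top [ 0.4845 -0.1322  0.1   ] case [-0.0505 -0.1245]
knL scene [0.4895 0.1179 0.1   ] case [-0.0561  0.1256]
knL top [0.4952 0.1166 0.1   ] case [-0.0503  0.1246]
pivot scene [ 0.5301 -0.1737  0.086 ] case [-0.0031 -0.164 ]
pivot top [ 0.5348 -0.1739  0.086 ] case [ 0.0016 -0.1639]
post scene [ 0.4908 -0.1723  0.111 ] case [-0.0425 -0.1643]
post top [ 0.4891 -0.1703  0.111 ] case [-0.0442 -0.1623]
```

```bash
cat >> h.py <<'E'
P=np.array([.5402,-.0100]);YAW=-.0426
RC=np.array([[np.cos(YAW),-np.sin(YAW)],[np.sin(YAW),np.cos(YAW)]])
def st():
    s=arm.get_state();c=RC.T@(s["ee_pos"][:2]-P);f=RC.T@s["wrist_force"][:2]
    print("t",round(s["time"],2),"case xy",c.round(4),"z",round(s["ee_pos"][2],4),"F",f.round(2),round(s["wrist_force"][2],2),"w",round(s["width"],4)); return s
def to(x,y,z):
    s=st();w=np.r_[P+RC@[x,y],z];d=s["tcp_rot"].T@(w-s["ee_pos"])/.05
    tx=s["tcp_rot"][:,0];a=np.degrees(np.arctan2(-np.sin(YAW),-np.cos(YAW))-np.arctan2(tx[1],tx[0]));a=-((a+180)%360-180)
    print("shift",d.round(3),"turn",round(a,2))
E
python3 -c "
from h import *
to(-.09,.125,.19)"
```

```text
t 0.8 case xy [-0.4208  0.575 ] z 0.2313 F [-0.4   1.14] 0.85 w 0.0854
shift [-8.274 -7.505  0.827] turn -11.47
```

{"name": "apply_moves", "arguments": {"commands": [1, -8.27, -7.5, 0.8, -11.47, 1, -8.27, -7.5, 0.8, -11.47, 1, -8.27, -7.5, 0.8, -11.47, 1, -8.27, -7.5, 0.8, -11.47, 1, -8.27, -7.5, 0.8, -11.47], "newtons": 40}}

```text
time: 1.3
ee_pos: [0.2838, 0.3742, 0.2135]
tcp_rot: [[-0.999, 0.042, 0.001], [0.042, 0.999, 0.0], [-0.001, 0.0, -1.0]]
wrist_force: [1.6, 0.6, -0.1]
width: 0.0123
```

```bash
python3 -c "
from h import *
to(-.09,.125,.19)"
```

```text
t 1.3 case xy [-0.2725  0.3729] z 0.2135 F [1.58 0.67] -0.09 w 0.0123
shift [-3.646 -4.961  0.471] turn 0.04
```

{"name": "apply_moves", "arguments": {"commands": [1, -3.65, -4.96, 0.47, 0, 1, -3.65, -4.96, 0.47, 0, 1, -3.65, -4.96, 0.47, 0, 1, -3.65, -4.96, 0.47, 0, 1, -3.65, -4.96, 0.47, 0]}}

```text
time: 1.8
ee_pos: [0.4232, 0.167, 0.1949]
tcp_rot: [[-0.999, 0.042, 0.002], [0.042, 0.999, 0.001], [-0.002, 0.001, -1.0]]
wrist_force: [1.5, 0.6, 1.5]
width: 0.0
```

```bash
python3 -c "
from h import *
to(-.09,.125,.13)"
```

```text
t 1.8 case xy [-0.1245  0.1719] z 0.1949 F [1.5  0.68] 1.47 w 0.0
shift [-0.686 -0.939  1.297] turn 0.04
```

{"name": "apply_moves", "arguments": {"commands": [1, -0.69, -0.94, 0.3, 0, 1, -0.69, -0.94, 1.3, 0, 1, -0.69, -0.94, 1.3, 0, 1, -0.69, -0.94, 1.3, 0]}}

```text
time: 2.2
ee_pos: [0.4544, 0.1184, 0.129]
tcp_rot: [[-0.999, 0.043, -0.002], [0.043, 0.999, 0.001], [0.002, 0.001, -1.0]]
wrist_force: [-0.2, -0.7, 0.1]
width: 0.0004
```

Run:
```python
from h import *
to(-.09,.125,.083)
for n,(r0,r1,c0,c1) in (("scene",(120,270,195,370)),("top",(190,310,205,340))):
    im=arm.camera(n)[r0:r1,c0:c1,::-1]; cv2.imwrite(f"pics/{n}1.png",cv2.resize(im,None,fx=4,fy=4,interpolation=cv2.INTER_CUBIC))
st()
```

```text
t 2.2 case xy [-0.0912  0.1246] z 0.129 F [-0.21 -0.67] 0.14 w 0.0004
shift [-0.026  0.008  0.92 ] turn -0.03
t 2.3 case xy [-0.0897  0.1257] z 0.1309 F [0.09 0.11] 0.52 w -0.0
```

View pics/scene1.png

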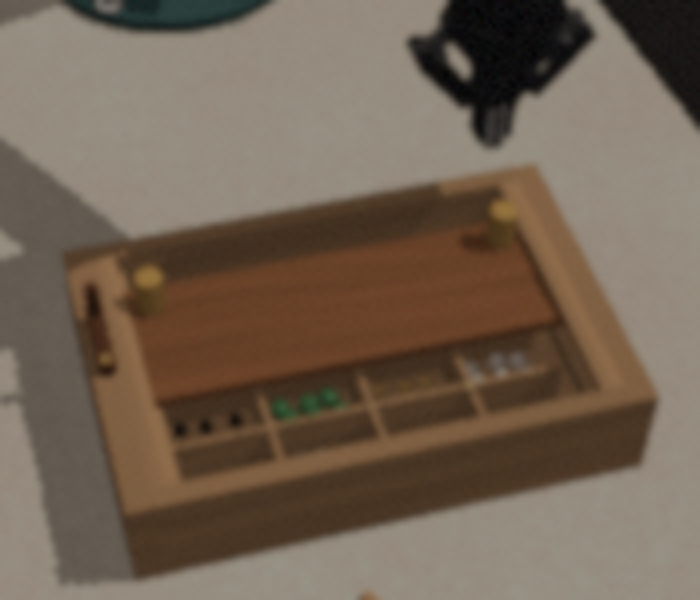

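View pics/top1.png

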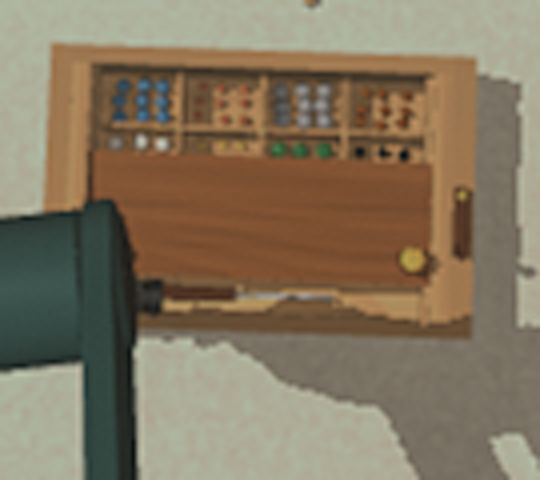

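The shut fingertips hang nearside of the left knob (tips at scene zoom 490,140). The left end is hidden in top. Descending.

{"name": "apply_moves", "arguments": {"commands": [1, 0, 0, 0.9, 0, 1, 0, 0, 0.93, 0, 1, 0, 0, 0.93, 0]}}

```text
time: 2.6
ee_pos: [0.4554, 0.1203, 0.0852]
tcp_rot: [[-0.999, 0.04, 0.002], [0.04, 0.999, 0.001], [-0.002, 0.001, -1.0]]
wrist_force: [0.2, 0.5, -0.0]
width: -0.0
```

```bash
python3 -c "
from h import *
to(-.082,.125,.083)"
```

```text
t 2.6 case xy [-0.0902  0.1265] z 0.0852 F [0.2  0.48] -0.01 w -0.0
shift [-0.165 -0.031  0.045] turn 0.17
```

{"name": "apply_moves", "arguments": {"commands": [1, -0.1, -0.03, 0.04, 0, 1, -0.2, -0.03, 0.04, 0, 1, -0.25, -0.03, 0.04, 0, 1, -0.25, -0.03, 0.04, 0]}}

```text
time: 3.0
ee_pos: [0.4692, 0.1183, 0.0841]
tcp_rot: [[-0.999, 0.04, 0.004], [0.04, 0.999, 0.001], [-0.004, 0.001, -1.0]]
wrist_force: [0.1, 0.3, -1.0]
width: -0.0
```

```bash
python3 -c "
from h import *
to(-.074,.125,.083)"
```

```text
t 3.0 case xy [-0.0764  0.1252] z 0.0841 F [0.07 0.35] -0.98 w -0.0
shift [-0.048 -0.003  0.021] turn 0.16
```

{"name": "apply_moves", "arguments": {"commands": [1, -0.03, 0, 0.02, 0, 1, -0.05, 0, 0.02, 0, 1, -0.05, 0, 0.02, 0]}}

```text
time: 3.3
ee_pos: [0.4719, 0.1181, 0.0831]
tcp_rot: [[-0.999, 0.04, 0.004], [0.04, 0.999, 0.001], [-0.004, 0.001, -1.0]]
wrist_force: [-0.1, 0.5, 0.9]
width: -0.0
```

{"name": "apply_moves", "arguments": {"commands": [1, -0.03, 0, 0, 0, 1, -0.05, 0, 0, 0, 1, -0.05, 0, 0, 0]}}

```text
time: 3.6
ee_pos: [0.4738, 0.118, 0.0829]
tcp_rot: [[-0.999, 0.04, 0.003], [0.04, 0.999, 0.001], [-0.002, 0.001, -1.0]]
wrist_force: [-1.5, 0.7, 0.9]
width: -0.0002
```

```bash
python3 -c "
from h import *
to(-.074,.125,.083)"
```

```text
t 3.6 case xy [-0.0718  0.1251] z 0.0829 F [-1.58  0.63] 0.86 w -0.0002
shift [ 0.044 -0.002 -0.003] turn 0.15
```

{"name": "apply_moves", "arguments": {"commands": [1, -0.03, 0, 0, 0, 1, -0.05, 0, 0, 0]}}

```text
time: 3.8
ee_pos: [0.4761, 0.118, 0.0828]
tcp_rot: [[-0.999, 0.04, 0.002], [0.04, 0.999, 0.001], [-0.002, 0.001, -1.0]]
wrist_force: [-0.9, 0.3, -0.2]
width: 0.0002
```

{"name": "apply_moves", "arguments": {"commands": [1, -0.03, 0, 0, 0, 1, -0.05, 0, 0, 0]}}

```text
time: 4.0
ee_pos: [0.4788, 0.1179, 0.0827]
tcp_rot: [[-0.999, 0.04, 0.002], [0.04, 0.999, 0.001], [-0.002, 0.001, -1.0]]
wrist_force: [-1.7, 0.3, 0.0]
width: 0.0001
```

{"name": "apply_moves", "arguments": {"commands": [1, -0.03, 0, 0, 0, 1, -0.05, 0, 0, 0]}}

```text
time: 4.2
ee_pos: [0.4815, 0.1178, 0.0827]
tcp_rot: [[-0.999, 0.04, 0.002], [0.04, 0.999, 0.001], [-0.002, 0.001, -1.0]]
wrist_force: [-1.1, 0.7, 0.1]
width: 0.0001
```

```bash
python3 -c "
from h import *
to(-.074,.125,.083)"
```

```text
t 4.2 case xy [-0.0641  0.1252] z 0.0827 F [-1.16  0.61] 0.14 w 0.0001
shift [ 0.198 -0.003 -0.006] turn 0.15
```

{"name": "apply_moves", "arguments": {"commands": [1, -0.03, 0, 0, 0, 1, -0.05, 0, 0, 0]}}

```text
time: 4.4
ee_pos: [0.4829, 0.1177, 0.0825]
tcp_rot: [[-0.999, 0.04, -0.0], [0.04, 0.999, 0.001], [0.0, 0.001, -1.0]]
wrist_force: [-5.5, 1.1, 2.2]
width: 0.0001
```

{"name": "apply_moves", "arguments": {"commands": [1, -0.03, 0, 0, 0, 1, -0.05, 0, 0, 0]}}

```text
time: 4.6
ee_pos: [0.4831, 0.1176, 0.0821]
tcp_rot: [[-0.999, 0.04, -0.005], [0.04, 0.999, 0.001], [0.005, 0.001, -1.0]]
wrist_force: [-8.4, 0.4, 3.2]
width: 0.0002
```

Run:
```python
from h import *
s=st()
for n,(r0,r1,c0,c1) in (("scene",(120,270,195,370)),("top",(190,310,205,340))):
    im=arm.camera(n)[r0:r1,c0:c1,::-1]; cv2.imwrite(f"pics/{n}2.png",cv2.resize(im,None,fx=4,fy=4,interpolation=cv2.INTER_CUBIC))
```

```text
t 4.6 case xy [-0.0625  0.125 ] z 0.0821 F [-8.45  0.05] 3.17 w 0.0002
```

View pics/scene2.png

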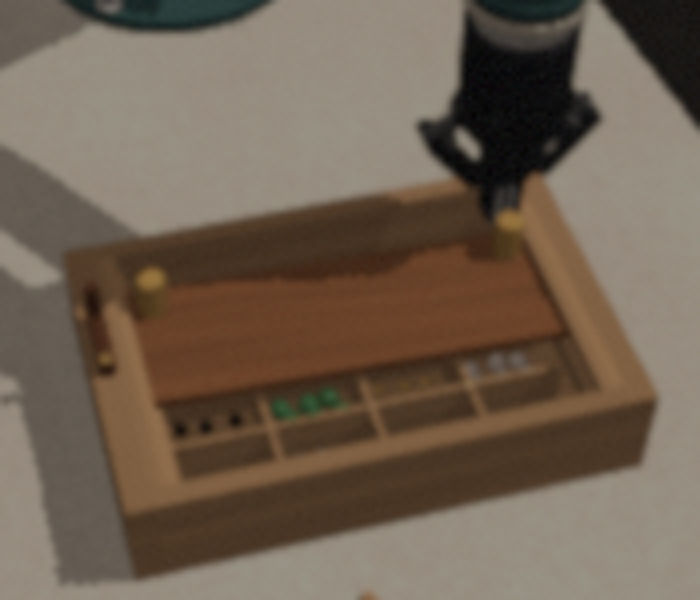

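Left knob bound after about 10 mm, at 8 N. It shows ahead at scene zoom (510,220). The path between the knobs is clear, so I back off and cross to the right knob at the same height.

{"name": "apply_moves", "arguments": {"commands": [1, 0.4, 0, -0.03, 0, 1, 0.4, -1, -0.03, 0, 1, 0.4, -2, -0.03, 0, 1, 0.4, -3, -0.03, 0, 1, 0.4, -4, -0.03, 0]}}

```text
time: 5.2
ee_pos: [0.4563, -0.0838, 0.084]
tcp_rot: [[-0.999, 0.039, -0.002], [0.039, 0.999, -0.0], [0.002, -0.0, -1.0]]
wrist_force: [0.8, -0.6, -0.6]
width: -0.0001
```

```bash
python3 -c "
from h import *
to(-.077,-.125,.083)"
```

```text
t 5.2 case xy [-0.0807 -0.0773] z 0.084 F [ 0.79 -0.52] -0.56 w -0.0001
shift [-0.071 -0.954  0.02 ] turn 0.21
```

{"name": "apply_moves", "arguments": {"commands": [1, 0, -0.95, 0.02, 0.2, 1, 0, -0.95, 0.02, 0.2, 1, -0.08, -0.95, 0.02, 0.2, 1, -0.08, -0.95, 0.02, 0.2]}}

```text
time: 5.6
ee_pos: [0.4593, -0.1311, 0.0831]
tcp_rot: [[-0.999, 0.042, -0.001], [0.042, 0.999, -0.0], [0.001, -0.0, -1.0]]
wrist_force: [0.2, 0.4, 0.5]
width: -0.0002
```

```bash
python3 -c "
from h import *
to(-.074,-.125,.083)"
```

```text
t 5.6 case xy [-0.0757 -0.1244] z 0.0831 F [0.17 0.41] 0.47 w -0.0002
shift [-0.034 -0.011  0.002] turn 0.02
```

{"name": "apply_moves", "arguments": {"commands": [1, -0.04, 0, 0, 0, 1, -0.08, 0, 0, 0, 1, -0.12, 0, 0, 0, 1, -0.15, 0, 0, 0]}}

```text
time: 6.0
ee_pos: [0.4666, -0.1305, 0.0829]
tcp_rot: [[-0.999, 0.041, -0.001], [0.041, 0.999, 0.0], [0.001, -0.0, -1.0]]
wrist_force: [-1.5, 0.3, 0.5]
width: 0.0004
```

{"name": "apply_moves", "arguments": {"commands": [1, -0.04, 0, 0, 0, 1, -0.08, 0, 0, 0, 1, -0.1, 0, 0, 0]}}

```text
time: 6.3
ee_pos: [0.4719, -0.1307, 0.0829]
tcp_rot: [[-0.999, 0.041, -0.001], [0.041, 0.999, 0.0], [0.001, -0.0, -1.0]]
wrist_force: [-1.1, -0.6, -0.2]
width: -0.0001
```

{"name": "apply_moves", "arguments": {"commands": [1, -0.04, 0, 0, 0, 1, -0.07, 0, 0, 0]}}

```text
time: 6.5
ee_pos: [0.4756, -0.131, 0.0829]
tcp_rot: [[-0.999, 0.041, -0.001], [0.041, 0.999, -0.0], [0.001, -0.0, -1.0]]
wrist_force: [-1.6, 0.7, -0.2]
width: -0.0
```

```bash
python3 -c "
from h import *
to(-.074,-.125,.083)"
```

```text
t 6.5 case xy [-0.0593 -0.1236] z 0.0829 F [-1.59  0.61] -0.24 w -0.0
shift [ 0.293 -0.027 -0.001] turn 0.08
```

{"name": "apply_moves", "arguments": {"commands": [1, -0.04, -0.02, 0, 0, 1, -0.08, -0.02, 0, 0]}}

```text
time: 6.7
ee_pos: [0.4799, -0.1323, 0.0829]
tcp_rot: [[-0.999, 0.041, -0.001], [0.041, 0.999, -0.0], [0.001, -0.0, -1.0]]
wrist_force: [-1.5, 0.2, -0.2]
width: -0.0003
```

{"name": "apply_moves", "arguments": {"commands": [1, -0.04, 0, 0, 0, 1, -0.07, 0, 0, 0]}}

```text
time: 6.9
ee_pos: [0.4836, -0.1327, 0.0829]
tcp_rot: [[-0.999, 0.041, -0.001], [0.041, 0.999, -0.0], [0.001, -0.0, -1.0]]
wrist_force: [-1.4, -1.1, -0.7]
width: -0.0002
```

```bash
python3 -c "
from h import *
to(-.074,-.125,.083)"
```

```text
t 6.9 case xy [-0.0514 -0.125 ] z 0.0829 F [-1.4  -1.14] -0.71 w -0.0002
shift [ 0.453 -0.    -0.002] turn 0.07
```

{"name": "apply_moves", "arguments": {"commands": [1, -0.03, 0, 0, 0, 1, -0.06, 0, 0, 0]}}

```text
time: 7.1
ee_pos: [0.4854, -0.1326, 0.0827]
tcp_rot: [[-0.999, 0.041, -0.003], [0.041, 0.999, -0.0], [0.003, -0.0, -1.0]]
wrist_force: [-6.5, -0.7, 2.0]
width: 0.0
```

{"name": "apply_moves", "arguments": {"commands": [1, -0.03, 0, 0, 0, 1, -0.06, 0, 0, 0]}}

```text
time: 7.3
ee_pos: [0.4858, -0.1322, 0.0822]
tcp_rot: [[-0.999, 0.04, -0.008], [0.04, 0.999, 0.001], [0.008, 0.001, -1.0]]
wrist_force: [-10.2, -2.8, 2.7]
width: -0.0
```

```bash
python3 -c "
from h import *
to(-.078,-.125,.083)"
```

```text
t 7.3 case xy [-0.0492 -0.1244] z 0.0822 F [-10.1  -3.2] 2.66 w -0.0
shift [ 0.577 -0.011 -0.011] turn 0.12
```

{"name": "apply_moves", "arguments": {"commands": [1, 0.52, 0, -0.02, 0, 1, 0.52, 1, -0.02, 0, 1, 0.52, 2, -0.02, 0, 1, 0.52, 3, -0.02, 0, 1, 0.52, 4, -0.02, 0]}}

```text
time: 7.8
ee_pos: [0.4689, 0.0705, 0.084]
tcp_rot: [[-0.999, 0.042, -0.006], [0.042, 0.999, 0.001], [0.006, 0.001, -1.0]]
wrist_force: [1.6, -0.8, 0.3]
width: -0.0
```

```bash
python3 -c "
from h import *
to(-.068,.125,.083)"
```

```text
t 7.8 case xy [-0.0746  0.0774] z 0.084 F [ 1.59 -0.72] 0.25 w -0.0
shift [-0.133  0.952  0.02 ] turn 0.04
```

{"name": "apply_moves", "arguments": {"commands": [1, 0, 0.95, 0.02, 0, 1, 0, 0.95, 0.02, 0, 1, -0.12, 0.95, 0.02, 0, 1, -0.12, 0.95, 0.02, 0]}}

```text
time: 8.2
ee_pos: [0.4786, 0.1171, 0.0832]
tcp_rot: [[-0.999, 0.042, -0.004], [0.042, 0.999, 0.001], [0.004, 0.001, -1.0]]
wrist_force: [0.5, -0.5, -0.4]
width: 0.0001
```

```bash
python3 -c "
from h import *
to(-.063,.125,.083)"
```

```text
t 8.2 case xy [-0.0669  0.1243] z 0.0832 F [ 0.57 -0.47] -0.39 w 0.0001
shift [-0.079  0.013  0.004] turn 0.03
```

{"name": "apply_moves", "arguments": {"commands": [1, -0.05, 0, 0, 0, 1, -0.1, 0, 0, 0, 1, -0.15, 0, 0, 0, 1, -0.2, 0, 0, 0]}}

```text
time: 8.6
ee_pos: [0.4873, 0.1158, 0.0829]
tcp_rot: [[-0.999, 0.043, -0.007], [0.043, 0.999, 0.001], [0.007, 0.001, -1.0]]
wrist_force: [-2.3, -0.2, 1.5]
width: 0.0001
```

{"name": "apply_moves", "arguments": {"commands": [1, -0.05, 0, 0, 0, 1, -0.1, 0, 0, 0, 1, -0.14, 0, 0, 0]}}

```text
time: 8.9
ee_pos: [0.4946, 0.1155, 0.0828]
tcp_rot: [[-0.999, 0.044, -0.007], [0.043, 0.999, 0.001], [0.007, 0.001, -1.0]]
wrist_force: [-0.8, 0.8, 0.6]
width: -0.0
```

{"name": "apply_moves", "arguments": {"commands": [1, -0.04, 0, 0, 0, 1, -0.08, 0, 0, 0]}}

```text
time: 9.1
ee_pos: [0.4989, 0.1154, 0.0827]
tcp_rot: [[-0.999, 0.043, -0.007], [0.043, 0.999, 0.001], [0.007, 0.001, -1.0]]
wrist_force: [-1.1, 0.3, -0.1]
width: 0.0001
```

```bash
python3 -c "
from h import *
to(-.063,.125,.083)"
```

```text
t 9.1 case xy [-0.0466  0.1235] z 0.0827 F [-1.1   0.24] -0.13 w 0.0001
shift [ 0.327  0.029 -0.003] turn -0.04
```

{"name": "apply_moves", "arguments": {"commands": [1, -0.04, 0.03, 0, 0, 1, -0.08, 0.03, 0, 0]}}

```text
time: 9.3
ee_pos: [0.5032, 0.117, 0.0827]
tcp_rot: [[-0.999, 0.043, -0.006], [0.043, 0.999, 0.001], [0.007, 0.001, -1.0]]
wrist_force: [-0.9, 1.3, -0.1]
width: -0.0004
```

{"name": "apply_moves", "arguments": {"commands": [1, -0.04, 0, 0, 0, 1, -0.07, 0, 0, 0]}}

```text
time: 9.5
ee_pos: [0.5069, 0.1169, 0.0827]
tcp_rot: [[-0.999, 0.043, -0.006], [0.043, 0.999, 0.001], [0.007, 0.001, -1.0]]
wrist_force: [-1.7, 0.4, -0.6]
width: -0.0
```

{"name": "apply_moves", "arguments": {"commands": [1, -0.03, 0, 0, 0, 1, -0.05, 0, 0, 0]}}

```text
time: 9.7
ee_pos: [0.509, 0.1169, 0.0826]
tcp_rot: [[-0.999, 0.043, -0.007], [0.043, 0.999, 0.002], [0.007, 0.001, -1.0]]
wrist_force: [-4.0, 1.1, 1.5]
width: -0.0001
```

```bash
python3 -c "
from h import *
to(-.063,.125,.083)"
```

```text
t 9.7 case xy [-0.0366  0.1255] z 0.0826 F [-4.05  0.94] 1.53 w -0.0001
shift [ 0.529 -0.01  -0.005] turn -0.04
```

{"name": "apply_moves", "arguments": {"commands": [1, 0.5, 0, 0, 0, 1, 0.5, -1, 0, 0, 1, 0.5, -2, 0, 0, 1, 0.5, -3, 0, 0, 1, 0.5, -4, 0, 0]}}

```text
time: 10.2
ee_pos: [0.4762, -0.084, 0.083]
tcp_rot: [[-0.999, 0.042, -0.005], [0.042, 0.999, 0.001], [0.005, 0.0, -1.0]]
wrist_force: [1.0, 0.2, 0.0]
width: 0.0002
```

```bash
python3 -c "
from h import *
to(-.054,-.125,.083)"
```

```text
t 10.2 case xy [-0.0608 -0.0766] z 0.083 F [1.   0.25] 0.04 w 0.0002
shift [-0.135 -0.968 -0.002] turn 0.02
```

{"name": "apply_moves", "arguments": {"commands": [1, 0, -0.97, 0, 0, 1, 0, -0.97, 0, 0, 1, -0.12, -0.97, 0, 0, 1, -0.12, -0.97, 0, 0]}}

```text
time: 10.6
ee_pos: [0.4814, -0.1325, 0.0831]
tcp_rot: [[-0.999, 0.042, -0.004], [0.042, 0.999, 0.0], [0.004, 0.0, -1.0]]
wrist_force: [0.4, -0.2, 0.5]
width: 0.0
```

{"name": "apply_moves", "arguments": {"commands": [1, -0.05, 0, 0, 0, 1, -0.1, 0, 0, 0, 1, -0.15, 0, 0, 0, 1, -0.2, 0, 0, 0]}}

```text
time: 11.0
ee_pos: [0.4909, -0.132, 0.0829]
tcp_rot: [[-0.999, 0.041, -0.005], [0.041, 0.999, 0.001], [0.005, 0.0, -1.0]]
wrist_force: [-2.3, 0.1, 1.6]
width: -0.0003
```

```bash
python3 -c "
from h import *
to(-.054,-.125,.083)"
```

```text
t 11.0 case xy [-0.0441 -0.1239] z 0.0829 F [-2.26  0.05] 1.59 w -0.0003
shift [ 0.198 -0.021 -0.002] turn 0.1
```

{"name": "apply_moves", "arguments": {"commands": [1, -0.05, -0.02, 0, 0, 1, -0.1, -0.02, 0, 0, 1, -0.14, -0.02, 0, 0]}}

```text
time: 11.3
ee_pos: [0.498, -0.1332, 0.0827]
tcp_rot: [[-0.999, 0.041, -0.005], [0.041, 0.999, 0.001], [0.005, 0.001, -1.0]]
wrist_force: [-0.9, 0.1, -1.2]
width: -0.0003
```

{"name": "apply_moves", "arguments": {"commands": [1, -0.04, 0, 0, 0, 1, -0.08, 0, 0, 0]}}

```text
time: 11.5
ee_pos: [0.5021, -0.1335, 0.0827]
tcp_rot: [[-0.999, 0.041, -0.005], [0.041, 0.999, 0.001], [0.005, 0.0, -1.0]]
wrist_force: [-1.6, 0.6, -0.0]
width: 0.0001
```

{"name": "apply_moves", "arguments": {"commands": [1, -0.04, 0, 0, 0, 1, -0.08, 0, 0, 0]}}

```text
time: 11.7
ee_pos: [0.5062, -0.1338, 0.0827]
tcp_rot: [[-0.999, 0.041, -0.005], [0.041, 0.999, 0.001], [0.006, 0.0, -1.0]]
wrist_force: [-1.8, -0.5, -0.2]
width: -0.0003
```

```bash
python3 -c "
from h import *
to(-.054,-.125,.083)"
```

```text
t 11.7 case xy [-0.0287 -0.1251] z 0.0827 F [-1.74 -0.57] -0.25 w -0.0003
shift [ 0.507  0.004 -0.004] turn 0.09
```

{"name": "apply_moves", "arguments": {"commands": [1, -0.03, 0, 0, 0, 1, -0.06, 0, 0, 0]}}

```text
time: 11.9
ee_pos: [0.5094, -0.134, 0.0827]
tcp_rot: [[-0.999, 0.041, -0.005], [0.041, 0.999, 0.0], [0.005, 0.0, -1.0]]
wrist_force: [-2.0, -0.2, -0.0]
width: 0.0002
```

{"name": "apply_moves", "arguments": {"commands": [1, -0.03, 0, 0, 0, 1, -0.05, 0, 0, 0]}}

```text
time: 12.1
ee_pos: [0.5111, -0.134, 0.0825]
tcp_rot: [[-0.999, 0.041, -0.007], [0.041, 0.999, 0.001], [0.007, 0.0, -1.0]]
wrist_force: [-5.0, -1.5, 1.8]
width: -0.0003
```

```bash
python3 -c "
from h import *
to(-.054,-.125,.083)"
```

```text
t 12.1 case xy [-0.0237 -0.1252] z 0.0825 F [-4.94 -1.72] 1.84 w -0.0003
shift [ 0.605  0.004 -0.006] turn 0.1
```

{"name": "apply_moves", "arguments": {"commands": [1, 0.52, 0, 0, 0, 1, 0.52, 1, 0, 0, 1, 0.52, 2, 0, 0, 1, 0.52, 3, 0, 0, 1, 0.52, 4, 0, 0]}}

```text
time: 12.6
ee_pos: [0.4944, 0.0687, 0.0832]
tcp_rot: [[-0.999, 0.042, -0.005], [0.042, 0.999, 0.001], [0.005, 0.001, -1.0]]
wrist_force: [1.3, -0.2, -0.6]
width: -0.0003
```

```bash
python3 -c "
from h import *
to(-.042,.125,.083)"
```

```text
t 12.6 case xy [-0.0491  0.0767] z 0.0832 F [ 1.31 -0.18] -0.63 w -0.0003
shift [-0.142  0.966  0.003] turn 0.03
```

{"name": "apply_moves", "arguments": {"commands": [1, 0, 0.96, 0, 0, 1, 0, 0.96, 0, 0, 1, -0.13, 0.96, 0, 0, 1, -0.13, 0.96, 0, 0]}}

```text
time: 13.0
ee_pos: [0.5047, 0.1157, 0.0834]
tcp_rot: [[-0.999, 0.042, -0.002], [0.042, 0.999, 0.001], [0.003, 0.001, -1.0]]
wrist_force: [-0.9, -0.4, 0.6]
width: 0.0
```

{"name": "apply_moves", "arguments": {"commands": [1, -0.05, 0, 0, 0, 1, -0.1, 0, 0, 0, 1, -0.15, 0, 0, 0, 1, -0.2, 0, 0, 0]}}

```text
time: 13.4
ee_pos: [0.514, 0.1145, 0.0832]
tcp_rot: [[-0.999, 0.044, -0.004], [0.044, 0.999, 0.001], [0.004, 0.001, -1.0]]
wrist_force: [-1.2, -0.2, 0.1]
width: -0.0
```

{"name": "apply_moves", "arguments": {"commands": [1, -0.05, 0, 0, 0, 1, -0.1, 0, 0, 0, 1, -0.14, 0, 0, 0]}}

```text
time: 13.7
ee_pos: [0.5212, 0.1142, 0.083]
tcp_rot: [[-0.999, 0.044, -0.004], [0.044, 0.999, 0.001], [0.004, 0.001, -1.0]]
wrist_force: [-0.9, 0.5, 0.2]
width: 0.0
```

```bash
python3 -c "
from h import *
to(-.042,.125,.083)"
```

```text
t 13.7 case xy [-0.0243  0.1232] z 0.083 F [-0.96  0.47] 0.19 w 0.0
shift [0.354 0.035 0.002] turn -0.07
```

Level with the right end now, so another 11 mm or so is available.

{"name": "apply_moves", "arguments": {"commands": [1, -0.05, 0.03, 0, 0, 1, -0.1, 0.03, 0, 0]}}

```text
time: 13.9
ee_pos: [0.5265, 0.1157, 0.083]
tcp_rot: [[-0.999, 0.044, -0.004], [0.044, 0.999, 0.001], [0.004, 0.001, -1.0]]
wrist_force: [-1.0, 0.2, -1.3]
width: -0.0001
```

{"name": "apply_moves", "arguments": {"commands": [1, -0.04, 0, 0, 0, 1, -0.07, 0, 0, 0]}}

```text
time: 14.1
ee_pos: [0.5303, 0.1157, 0.083]
tcp_rot: [[-0.999, 0.043, -0.004], [0.043, 0.999, 0.001], [0.004, 0.001, -1.0]]
wrist_force: [-1.6, 0.7, -0.2]
width: 0.0001
```

{"name": "apply_moves", "arguments": {"commands": [1, -0.03, 0, 0, 0, 1, -0.05, 0, 0, 0]}}

```text
time: 14.3
ee_pos: [0.5329, 0.1157, 0.0829]
tcp_rot: [[-0.999, 0.044, -0.004], [0.044, 0.999, 0.001], [0.004, 0.001, -1.0]]
wrist_force: [-1.1, 0.7, 0.2]
width: -0.0
```

```bash
python3 -c "
from h import *
to(-.042,.125,.083)"
```

```text
t 14.3 case xy [-0.0127  0.1252] z 0.0829 F [-1.1   0.66] 0.24 w -0.0
shift [ 0.586 -0.005  0.001] turn -0.05
```

{"name": "apply_moves", "arguments": {"commands": [1, 0.46, 0, 0, 0, 1, 0.46, -1, 0, 0, 1, 0.46, -2, 0, 0, 1, 0.46, -3, 0, 0, 1, 0.46, -4, 0, 0]}}

```text
time: 14.8
ee_pos: [0.5019, -0.0852, 0.0832]
tcp_rot: [[-0.999, 0.043, -0.002], [0.043, 0.999, 0.0], [0.002, 0.0, -1.0]]
wrist_force: [0.3, -1.1, 0.5]
width: 0.0003
```

```bash
python3 -c "
from h import *
to(-.028,-.125,.083)"
```

```text
t 14.8 case xy [-0.0351 -0.0768] z 0.0832 F [ 0.36 -1.06] 0.52 w 0.0003
shift [-0.141 -0.965  0.004] turn 0.0
```

{"name": "apply_moves", "arguments": {"commands": [1, 0, -0.97, 0, 0, 1, 0, -0.97, 0, 0, 1, -0.12, -0.97, 0, 0, 1, -0.12, -0.97, 0, 0]}}

```text
time: 15.2
ee_pos: [0.5071, -0.1336, 0.0834]
tcp_rot: [[-0.999, 0.043, -0.001], [0.043, 0.999, 0.0], [0.001, 0.0, -1.0]]
wrist_force: [-0.4, 0.3, 0.4]
width: -0.0
```

{"name": "apply_moves", "arguments": {"commands": [1, -0.05, 0, 0, 0, 1, -0.1, 0, 0, 0, 1, -0.15, 0, 0, 0, 1, -0.2, 0, 0, 0]}}

```text
time: 15.6
ee_pos: [0.5166, -0.1331, 0.0832]
tcp_rot: [[-0.999, 0.041, -0.002], [0.041, 0.999, 0.001], [0.002, 0.001, -1.0]]
wrist_force: [-2.1, -0.2, 1.5]
width: 0.0001
```

{"name": "apply_moves", "arguments": {"commands": [1, -0.05, -0.02, 0, 0, 1, -0.1, -0.02, 0, 0, 1, -0.14, -0.02, 0, 0]}}

```text
time: 15.9
ee_pos: [0.5237, -0.1344, 0.0831]
tcp_rot: [[-0.999, 0.041, -0.002], [0.041, 0.999, 0.001], [0.002, 0.001, -1.0]]
wrist_force: [-0.9, -0.7, -0.7]
width: -0.0003
```

```bash
python3 -c "
from h import *
to(-.028,-.125,.083)"
```

```text
t 15.9 case xy [-0.0112 -0.125 ] z 0.0831 F [-0.86 -0.76] -0.74 w -0.0003
shift [0.337 0.001 0.003] turn 0.08
```

{"name": "apply_moves", "arguments": {"commands": [1, -0.04, 0, 0, 0, 1, -0.08, 0, 0, 0]}}

```text
time: 16.1
ee_pos: [0.5278, -0.1347, 0.0831]
tcp_rot: [[-0.999, 0.041, -0.002], [0.041, 0.999, 0.001], [0.002, 0.001, -1.0]]
wrist_force: [-1.5, 0.5, -0.2]
width: 0.0003
```

{"name": "apply_moves", "arguments": {"commands": [1, -0.03, 0, 0, 0, 1, -0.06, 0, 0, 0]}}

```text
time: 16.3
ee_pos: [0.5309, -0.135, 0.083]
tcp_rot: [[-0.999, 0.041, -0.003], [0.041, 0.999, 0.0], [0.003, 0.0, -1.0]]
wrist_force: [-2.5, -0.3, 0.1]
width: 0.0
```

{"name": "apply_moves", "arguments": {"commands": [1, -0.03, 0, 0, 0, 1, -0.05, 0, 0, 0]}}

```text
time: 16.5
ee_pos: [0.5328, -0.1351, 0.0829]
tcp_rot: [[-0.999, 0.041, -0.004], [0.041, 0.999, 0.001], [0.004, 0.0, -1.0]]
wrist_force: [-5.2, -1.0, 1.4]
width: -0.0001
```

```bash
python3 -c "
from h import *
to(-.028,-.125,.083)"
```

```text
t 16.5 case xy [-0.002  -0.1253] z 0.0829 F [-5.15 -1.23] 1.35 w -0.0001
shift [0.519 0.006 0.001] turn 0.08
```

{"name": "apply_moves", "arguments": {"commands": [1, 0.45, 0, 0, 0, 1, 0.45, 1, 0, 0, 1, 0.45, 2, 0, 0, 1, 0.45, 3, 0, 0, 1, 0.45, 4, 0, 0]}}

```text
time: 17.0
ee_pos: [0.5196, 0.0675, 0.0835]
tcp_rot: [[-0.999, 0.042, -0.001], [0.042, 0.999, 0.001], [0.001, 0.001, -1.0]]
wrist_force: [1.6, -0.8, -0.4]
width: -0.0001
```

```bash
python3 -c "
from h import *
to(-.017,.125,.083)"
```

```text
t 17.0 case xy [-0.0239  0.0766] z 0.0835 F [ 1.61 -0.77] -0.35 w -0.0001
shift [-0.138  0.969  0.011] turn 0.01
```

{"name": "apply_moves", "arguments": {"commands": [1, 0, 0.98, 0, 0, 1, 0, 0.98, 0, 0, 1, -0.13, 0.98, 0.01, 0, 1, -0.13, 0.98, 0.01, 0]}}

```text
time: 17.4
ee_pos: [0.5299, 0.1155, 0.0833]
tcp_rot: [[-0.999, 0.043, 0.001], [0.043, 0.999, 0.001], [-0.001, 0.001, -1.0]]
wrist_force: [0.6, 0.5, 0.7]
width: -0.0003
```

{"name": "apply_moves", "arguments": {"commands": [1, -0.05, 0, 0, 0, 1, -0.1, 0, 0, 0, 1, -0.15, 0, 0, 0]}}

```text
time: 17.7
ee_pos: [0.5371, 0.114, 0.0831]
tcp_rot: [[-0.999, 0.045, -0.001], [0.045, 0.999, 0.001], [0.001, 0.001, -1.0]]
wrist_force: [-1.4, -0.3, 0.5]
width: 0.0
```

{"name": "apply_moves", "arguments": {"commands": [1, -0.04, 0, 0, 0, 1, -0.08, 0, 0, 0]}}

```text
time: 17.9
ee_pos: [0.5407, 0.1133, 0.0829]
tcp_rot: [[-0.999, 0.045, -0.002], [0.045, 0.999, 0.001], [0.002, 0.001, -1.0]]
wrist_force: [-1.2, -0.8, -0.4]
width: 0.0001
```

{"name": "apply_moves", "arguments": {"commands": [1, -0.03, 0, 0, 0, 1, -0.05, 0, 0, 0]}}

```text
time: 18.1
ee_pos: [0.5431, 0.1131, 0.0828]
tcp_rot: [[-0.999, 0.045, -0.002], [0.045, 0.999, 0.001], [0.002, 0.001, -1.0]]
wrist_force: [-0.9, 0.8, 0.4]
width: 0.0002
```

```bash
python3 -c "
from h import *
to(-.002,.125,.083)"
```

```text
t 18.1 case xy [-0.0024  0.1231] z 0.0828 F [-0.91  0.73] 0.43 w 0.0002
shift [-0.007  0.038 -0.004] turn -0.16
```

{"name": "apply_moves", "arguments": {"commands": [1, -0.03, 0.04, 0, 0, 1, -0.05, 0.04, 0, 0]}}

```text
time: 18.3
ee_pos: [0.5436, 0.115, 0.0823]
tcp_rot: [[-0.999, 0.045, -0.007], [0.045, 0.999, 0.0], [0.007, -0.0, -1.0]]
wrist_force: [-7.4, -1.0, 3.4]
width: -0.0001
```

{"name": "apply_moves", "arguments": {"commands": [1, -0.02, 0, 0, 0, 1, -0.04, 0, 0, 0]}}

```text
time: 18.5
ee_pos: [0.5435, 0.115, 0.0819]
tcp_rot: [[-0.999, 0.045, -0.011], [0.045, 0.999, -0.0], [0.011, -0.001, -1.0]]
wrist_force: [-7.9, 0.1, 3.1]
width: -0.0002
```

```bash
python3 -c "
from h import *
to(-.002,.125,.083)"
```

```text
t 18.5 case xy [-0.002  0.125] z 0.0819 F [-7.93 -0.28] 3.09 w -0.0002
shift [-0.    -0.001 -0.021] turn -0.13
```

Both ends stopped hard at tool x = -0.002, so the cover is probably home. Now re-seating the right end, then a look.

{"name": "apply_moves", "arguments": {"commands": [1, 0.3, 0, -0.02, 0, 1, 0.3, -1, -0.02, 0, 1, 0.3, -2, -0.02, 0, 1, 0.3, -3, -0.02, 0, 1, 0.3, -4, -0.02, 0]}}

```text
time: 19.0
ee_pos: [0.5211, -0.0862, 0.0838]
tcp_rot: [[-0.999, 0.044, -0.007], [0.044, 0.999, -0.001], [0.007, -0.001, -1.0]]
wrist_force: [0.5, 0.6, -0.6]
width: 0.0003
```

Run:
```python
from h import *
to(-.008,-.125,.083)
for n,(r0,r1,c0,c1) in (("scene",(120,270,195,370)),("top",(190,310,205,340))):
    im=arm.camera(n)[r0:r1,c0:c1,::-1]; cv2.imwrite(f"pics/{n}3.png",cv2.resize(im,None,fx=4,fy=4,interpolation=cv2.INTER_CUBIC))
```

```text
t 19.0 case xy [-0.0158 -0.0769] z 0.0838 F [0.52 0.62] -0.58 w 0.0003
shift [-0.158 -0.962  0.015] turn -0.08
```

View pics/scene3.png

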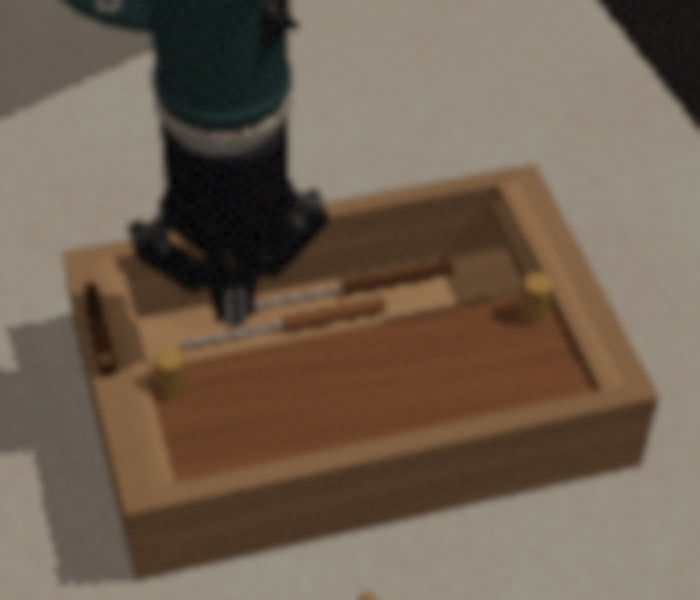

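View pics/top3.png

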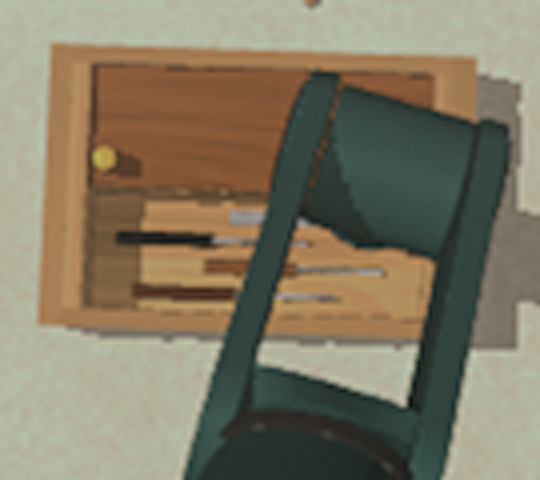

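The cover meets the far wall along its whole length in both views (scene zoom (175,478) to (600,390)). Checking the right end by feel.

{"name": "apply_moves", "arguments": {"commands": [1, 0, -0.96, 0.01, 0, 1, 0, -0.96, 0.01, 0, 1, -0.16, -0.96, 0.01, 0, 1, -0.16, -0.96, 0.01, 0]}}

```text
time: 19.5
ee_pos: [0.5295, -0.1382, 0.0838]
tcp_rot: [[-0.999, 0.05, -0.003], [0.05, 0.999, -0.004], [0.003, -0.004, -1.0]]
wrist_force: [-0.2, -0.2, -0.3]
width: 0.0001
```

{"name": "apply_moves", "arguments": {"commands": [1, -0.04, 0, 0, 0, 1, -0.08, 0, 0, 0, 1, -0.1, 0, 0, 0]}}

```text
time: 19.8
ee_pos: [0.5333, -0.137, 0.0834]
tcp_rot: [[-0.999, 0.048, -0.006], [0.048, 0.999, -0.003], [0.006, -0.003, -1.0]]
wrist_force: [-5.0, 1.5, 2.5]
width: -0.0001
```

{"name": "apply_moves", "arguments": {"commands": [1, -0.02, 0, 0, 0, 1, -0.04, 0, 0, 0]}}

```text
time: 20.0
ee_pos: [0.5333, -0.1363, 0.083]
tcp_rot: [[-0.999, 0.048, -0.01], [0.048, 0.999, -0.002], [0.01, -0.002, -1.0]]
wrist_force: [-7.5, -0.3, 2.8]
width: -0.0003
```

{"name": "apply_moves", "arguments": {"commands": [1, -0.02, 0, 0, 0, 1, -0.04, 0, 0, 0]}}

```text
time: 20.2
ee_pos: [0.5333, -0.1359, 0.0826]
tcp_rot: [[-0.999, 0.047, -0.014], [0.047, 0.999, -0.001], [0.014, -0.002, -1.0]]
wrist_force: [-8.1, -0.1, 4.1]
width: -0.0001
```

```bash
python3 -c "
from h import *
to(-.002,-.125,.083)"
```

```text
t 20.2 case xy [-0.0015 -0.1261] z 0.0826 F [-8.11 -0.49] 4.1 w -0.0001
shift [ 0.01   0.022 -0.008] turn -0.26
```

Right end solid at -0.0015 with 8 N, so the cover is home. Next the turn-button: retreat, rise, turn 45° and go outside the post.

{"name": "apply_moves", "arguments": {"commands": [1, 0.4, 0, 0, 0, 1, 0.5, 0, -0.6, 0, 1, 0.5, 0, -1.4, 0, 1, 0.5, 0, -1.4, 0]}}

```text
time: 20.6
ee_pos: [0.514, -0.1363, 0.1579]
tcp_rot: [[-0.999, 0.047, -0.003], [0.047, 0.999, -0.005], [0.003, -0.005, -1.0]]
wrist_force: [2.0, -0.4, 0.6]
width: -0.0001
```

Run:
```python
from h import *
to(-.068,-.189,.135); print(arm.get_state()["qpos"].round(3))
for n,(r0,r1,c0,c1) in (("scene",(120,270,195,370)),("top",(190,310,205,340))):
    im=arm.camera(n)[r0:r1,c0:c1,::-1]; cv2.imwrite(f"pics/{n}4.png",cv2.resize(im,None,fx=4,fy=4,interpolation=cv2.INTER_CUBIC))
```

```text
t 20.6 case xy [-0.0208 -0.1273] z 0.1579 F [ 2.01 -0.31] 0.56 w -0.0001
shift [ 0.937 -1.237  0.467] turn -0.28
[-0.385  0.344  1.742 -0.007  1.057 -1.905]
```

View pics/scene4.png

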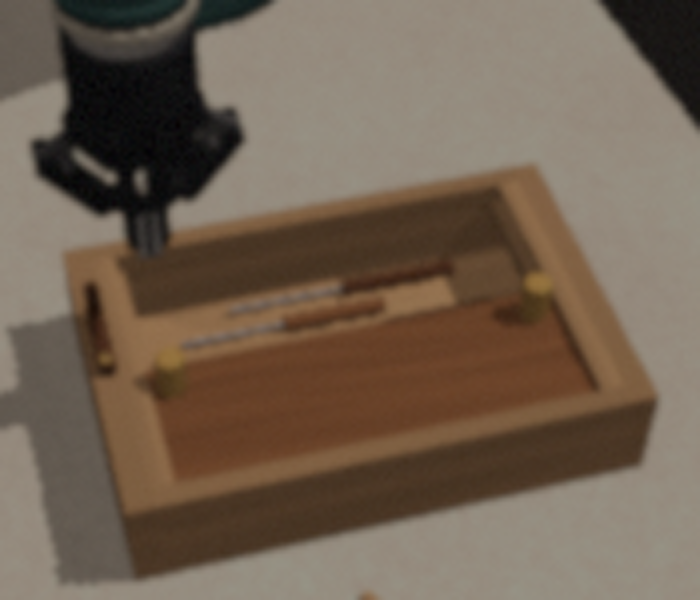

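Knobs home, knife tools visible, and the button still parked at zoom (97,330). Moving over outside the post while turning.

{"name": "apply_moves", "arguments": {"commands": [1, 0.94, -1.24, 0, -9, 1, 0.94, -1.24, 0, -18, 1, 0.94, -1.24, 0, -27, 1, 0.94, -1.24, 0, -36, 1, 0.94, -1.24, 0, -45]}}

```text
time: 21.2
ee_pos: [0.4608, -0.1949, 0.1535]
tcp_rot: [[-0.769, -0.639, -0.011], [-0.639, 0.769, -0.001], [0.009, 0.006, -1.0]]
wrist_force: [0.3, 0.2, -0.2]
width: -0.0001
```

Run:
```python
from h import *
to(-.068,-.189,.135); print(arm.get_state()["qpos"].round(3))
```

```text
t 21.2 case xy [-0.0714 -0.1881] z 0.1535 F [0.29 0.2 ] -0.23 w -0.0001
shift [-0.042 -0.062  0.37 ] turn 42.16
[-0.533  0.312  1.807 -0.008  1.03  -2.793]
```

{"name": "apply_moves", "arguments": {"commands": [1, 0, 0, 0.6, 0, 1, 0, 0, 1.12, 0, 1, 0, 0, 1.12, 0]}}

```text
time: 21.5
ee_pos: [0.4574, -0.1932, 0.0938]
tcp_rot: [[-0.769, -0.639, -0.017], [-0.639, 0.769, 0.003], [0.011, 0.013, -1.0]]
wrist_force: [-1.1, 0.6, -1.3]
width: -0.0001
```

```bash
cat >> h.py <<'E'
def arc(th):
    th=np.radians(th);s=arm.get_state();nw=-s["tcp_rot"][:2,0];n=RC.T@nw
    c=np.array([-.043*np.cos(th),-.164+.043*np.sin(th)])-.0155*n
    print("n",n.round(3)); to(c[0],c[1],.097)
E
python3 - <<'E'
from h import *
arc(-5);arc(0)
for n,(r0,r1,c0,c1) in (("scene",(120,270,195,370)),("top",(190,310,205,340))):
    im=arm.camera(n)[r0:r1,c0:c1,::-1]; cv2.imwrite(f"pics/{n}5.png",cv2.resize(im,None,fx=4,fy=4,interpolation=cv2.INTER_CUBIC))
E
```

```text
n [0.741 0.671]
t 21.5 case xy [-0.0749 -0.1866] z 0.0938 F [-1.12  0.53] -1.27 w -0.0001
shift [-0.418 -0.15  -0.07 ] turn 42.15
n [0.741 0.671]
t 21.5 case xy [-0.0749 -0.1866] z 0.0938 F [-1.12  0.53] -1.27 w -0.0001
shift [-0.465 -0.092 -0.07 ] turn 42.15
```

View pics/scene5.png

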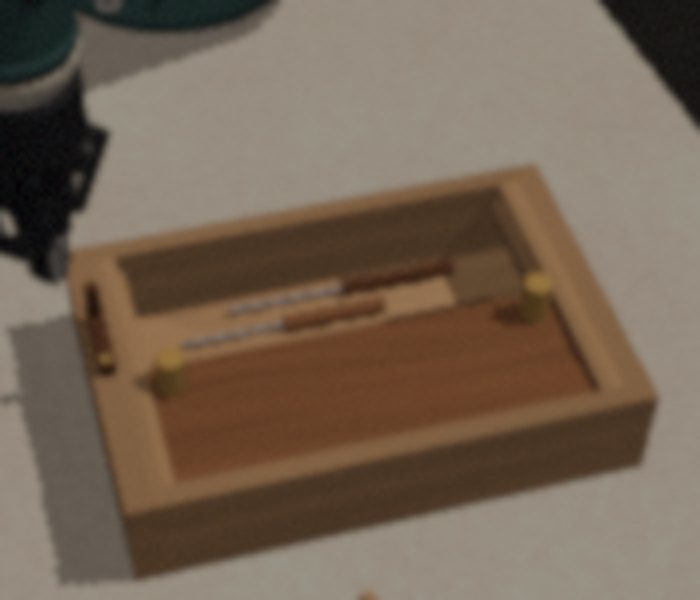

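Tips are at scene zoom (50,275), just outside and nearside of the post at (92,290). Working out the arc.

{"name": "apply_moves", "arguments": {"commands": [1, -0.3, -0.1, -0.06, 0, 1, -0.38, -0.1, -0.06, 0, 1, -0.38, -0.1, -0.06, 0]}}

```text
time: 21.9
ee_pos: [0.4794, -0.1862, 0.1006]
tcp_rot: [[-0.768, -0.64, -0.01], [-0.64, 0.768, -0.001], [0.009, 0.005, -1.0]]
wrist_force: [-0.7, 0.8, -1.1]
width: -0.0003
```

```bash
python3 - <<'E' | grep -v n
from h import *
E
python3 -c "
from h import *
for t in (0,10,20,30): arc(t)"
```

```text
n [0.74  0.672]
t 21.9 case xy [-0.0532 -0.1787] z 0.1006 F [-0.73  0.75] -1.1 w -0.0003
shift [-0.039  0.08   0.072] turn 42.23
n [0.74  0.672]
t 21.9 case xy [-0.0532 -0.1787] z 0.1006 F [-0.73  0.75] -1.1 w -0.0003
shift [-0.149  0.182  0.072] turn 42.23
n [0.74  0.672]
t 21.9 case xy [-0.0532 -0.1787] z 0.1006 F [-0.73  0.75] -1.1 w -0.0003
shift [-0.275  0.263  0.071] turn 42.23
n [0.74  0.672]
t 21.9 case xy [-0.0532 -0.1787] z 0.1006 F [-0.73  0.75] -1.1 w -0.0003
shift [-0.413  0.321  0.07 ] turn 42.23
```

{"name": "apply_moves", "arguments": {"commands": [1, -0.04, 0.08, 0.07, 0, 1, -0.1, 0.13, 0.07, 0, 1, -0.15, 0.18, 0.07, 0, 1, -0.21, 0.22, 0.07, 0, 1, -0.27, 0.26, 0.07, 0]}}

```text
time: 22.4
ee_pos: [0.481, -0.1672, 0.097]
tcp_rot: [[-0.768, -0.64, -0.011], [-0.64, 0.768, -0.001], [0.009, 0.006, -1.0]]
wrist_force: [-1.1, -1.2, 2.0]
width: 0.0002
```

```bash
python3 -c "
from h import *
for t in (30,40,50): arc(t)"
```

```text
n [0.74  0.672]
t 22.4 case xy [-0.0525 -0.1596] z 0.097 F [-1.03 -1.26] 2.01 w 0.0002
shift [-0.145  0.048 -0.001] turn 42.23
n [0.74  0.672]
t 22.4 case xy [-0.0525 -0.1596] z 0.097 F [-1.03 -1.26] 2.01 w 0.0002
shift [-0.291  0.081 -0.002] turn 42.23
n [0.74  0.672]
t 22.4 case xy [-0.0525 -0.1596] z 0.097 F [-1.03 -1.26] 2.01 w 0.0002
shift [-0.441  0.088 -0.003] turn 42.23
```

{"name": "apply_moves", "arguments": {"commands": [1, -0.08, 0.03, 0, 0, 1, -0.15, 0.05, 0, 0, 1, -0.22, 0.06, 0, 0, 1, -0.29, 0.08, 0, 0, 1, -0.37, 0.09, 0, 0]}}

```text
time: 22.9
ee_pos: [0.4924, -0.1516, 0.0968]
tcp_rot: [[-0.768, -0.64, -0.011], [-0.64, 0.768, -0.001], [0.009, 0.006, -1.0]]
wrist_force: [-1.2, -0.3, -0.1]
width: -0.0001
```

Run:
```python
from h import *
for t in (50,60,75): arc(t)
im=arm.camera("scene")[120:270,195:370,::-1]; cv2.imwrite("pics/scene6.png",cv2.resize(im,None,fx=4,fy=4,interpolation=cv2.INTER_CUBIC))
```

```text
n [0.74  0.672]
t 22.9 case xy [-0.0417 -0.1435] z 0.0968 F [-1.22 -0.34] -0.13 w -0.0001
shift [-0.065 -0.005 -0.005] turn 42.22
n [0.74  0.672]
t 22.9 case xy [-0.0417 -0.1435] z 0.0968 F [-1.22 -0.34] -0.13 w -0.0001
shift [-0.214 -0.024 -0.007] turn 42.22
n [0.74  0.672]
t 22.9 case xy [-0.0417 -0.1435] z 0.0968 F [-1.22 -0.34] -0.13 w -0.0001
shift [-0.425 -0.1   -0.009] turn 42.22
```

View pics/scene6.png

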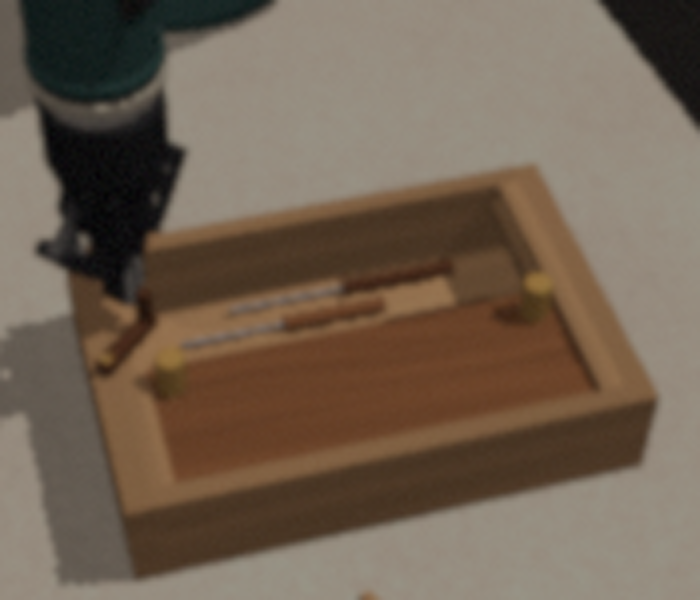

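The button is at roughly 50° (pivot at zoom 105,365, post at 145,305) and follows the fingers. Continuing.

{"name": "apply_moves", "arguments": {"commands": [1, -0.07, 0, 0, 0, 1, -0.14, -0.01, 0, 0, 1, -0.21, -0.02, 0, 0, 1, -0.28, -0.05, 0, 0, 1, -0.35, -0.07, 0, 0]}}

```text
time: 23.45
ee_pos: [0.5091, -0.1428, 0.0967]
tcp_rot: [[-0.768, -0.64, -0.01], [-0.64, 0.768, -0.001], [0.008, 0.006, -1.0]]
wrist_force: [-1.7, -1.2, 0.4]
width: 0.0
```

Run:
```python
from h import *
for t in (75,85,92): arc(t)
```

```text
n [0.741 0.672]
t 23.45 case xy [-0.0254 -0.134 ] z 0.0967 F [-1.67 -1.25] 0.43 w 0.0
shift [-0.056 -0.021 -0.007] turn 42.22
n [0.741 0.672]
t 23.45 case xy [-0.0254 -0.134 ] z 0.0967 F [-1.67 -1.25] 0.43 w 0.0
shift [-0.182 -0.101 -0.009] turn 42.22
n [0.741 0.672]
t 23.45 case xy [-0.0254 -0.134 ] z 0.0967 F [-1.67 -1.25] 0.43 w 0.0
shift [-0.262 -0.17  -0.01 ] turn 42.22
```

{"name": "apply_moves", "arguments": {"commands": [1, -0.06, -0.02, 0, 0, 1, -0.12, -0.06, 0, 0, 1, -0.18, -0.1, 0, 0]}}

```text
time: 23.75
ee_pos: [0.5196, -0.1408, 0.0966]
tcp_rot: [[-0.768, -0.64, -0.01], [-0.64, 0.768, -0.001], [0.008, 0.006, -1.0]]
wrist_force: [-1.0, 0.3, -0.6]
width: -0.0
```

{"name": "apply_moves", "arguments": {"commands": [1, -0.04, -0.03, 0, 0, 1, -0.07, -0.06, 0, 0]}}

```text
time: 23.95
ee_pos: [0.522, -0.1407, 0.0961]
tcp_rot: [[-0.768, -0.64, -0.015], [-0.641, 0.768, -0.001], [0.012, 0.009, -1.0]]
wrist_force: [-9.8, -2.5, 5.2]
width: 0.0002
```

{"name": "apply_moves", "arguments": {"commands": [1, -0.02, -0.02, 0, 0, 1, -0.05, -0.03, 0, 0]}}

```text
time: 24.15
ee_pos: [0.5222, -0.1408, 0.0958]
tcp_rot: [[-0.767, -0.641, -0.02], [-0.641, 0.767, -0.001], [0.017, 0.012, -1.0]]
wrist_force: [-10.9, -6.6, 4.7]
width: -0.0001
```

Run:
```python
from h import *
for t in (85,90,95): arc(t)
for n,(r0,r1,c0,c1) in (("scene",(120,270,195,370)),("top",(190,310,205,340))):
    im=arm.camera(n)[r0:r1,c0:c1,::-1]; cv2.imwrite(f"pics/{n}7.png",cv2.resize(im,None,fx=4,fy=4,interpolation=cv2.INTER_CUBIC))
```

```text
n [0.739 0.673]
t 24.15 case xy [-0.0124 -0.1314] z 0.0958 F [-10.59  -7.09] 4.67 w -0.0001
shift [ 0.044  0.036 -0.023] turn 42.34
n [0.739 0.673]
t 24.15 case xy [-0.0124 -0.1314] z 0.0958 F [-10.59  -7.09] 4.67 w -0.0001
shift [-0.014 -0.012 -0.024] turn 42.34
n [0.739 0.673]
t 24.15 case xy [-0.0124 -0.1314] z 0.0958 F [-10.59  -7.09] 4.67 w -0.0001
shift [-0.067 -0.065 -0.026] turn 42.34
```

View pics/scene7.png

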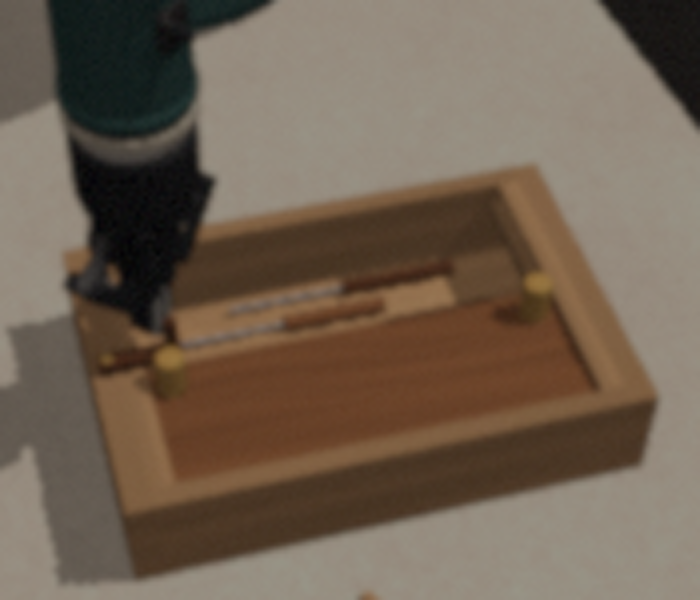

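The button is at its stop: steep force at about 89°, arm behind the knob at zoom (135,355). Backing off along the tool x, then up and away for a check.

{"name": "apply_moves", "arguments": {"commands": [1, 0.2, 0, 0, 0, 1, 0.5, 0, -0.2, 0, 1, 0.5, 0, -1.2, 0, 1, 0.5, 0, -2.0, 0, 1, 1.2, 0, -2.5, 0]}}

```text
time: 24.75
ee_pos: [0.4822, -0.1797, 0.226]
tcp_rot: [[-0.766, -0.643, -0.012], [-0.643, 0.766, -0.004], [0.012, 0.005, -1.0]]
wrist_force: [-0.2, -0.8, 0.5]
width: 0.0001
```

{"name": "apply_moves", "arguments": {"commands": [1, 0.5, -1, -0.3, 9, 1, 0.5, -2, -0.5, 18, 1, 0.5, -3, -0.5, 18, 1, 0.5, -3.5, -0.5, 18, 1, 0.5, -3.5, -0.5, 18]}}

```text
time: 25.25
ee_pos: [0.5782, -0.3347, 0.2511]
tcp_rot: [[-0.928, -0.372, -0.009], [-0.372, 0.928, -0.007], [0.011, -0.003, -1.0]]
wrist_force: [-0.8, 1.1, 0.7]
width: -0.0003
```

Run:
```python
from h import *
st()
for n,(r0,r1,c0,c1) in (("scene",(140,270,195,370)),("top",(190,285,205,340))):
    im=arm.camera(n); cv2.imwrite(f"pics/{n}8f.png",im[:,:,::-1]); im=im[r0:r1,c0:c1,::-1]; cv2.imwrite(f"pics/{n}8.png",cv2.resize(im,None,fx=4.5,fy=4.5,interpolation=cv2.INTER_CUBIC))
```

```text
t 25.25 case xy [ 0.0518 -0.3228] z 0.2511 F [-0.86  1.02] 0.73 w -0.0003
```

View pics/scene8.png

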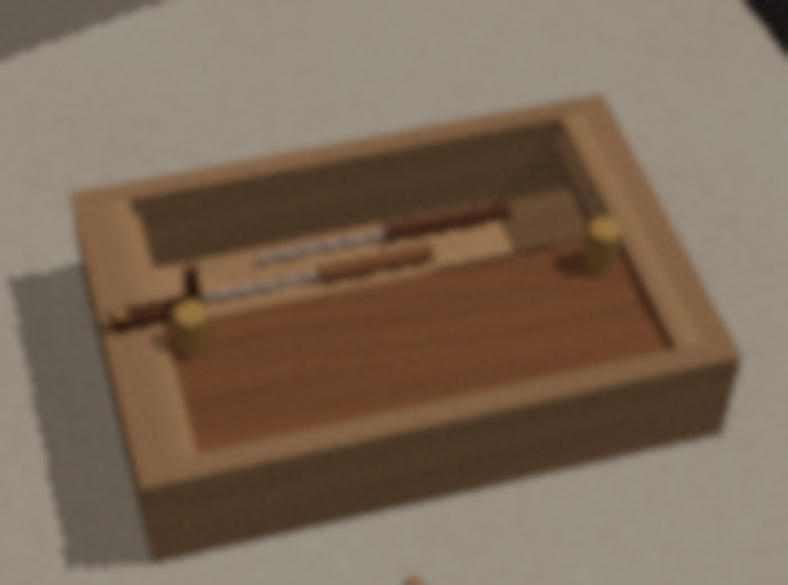

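View pics/top8.png

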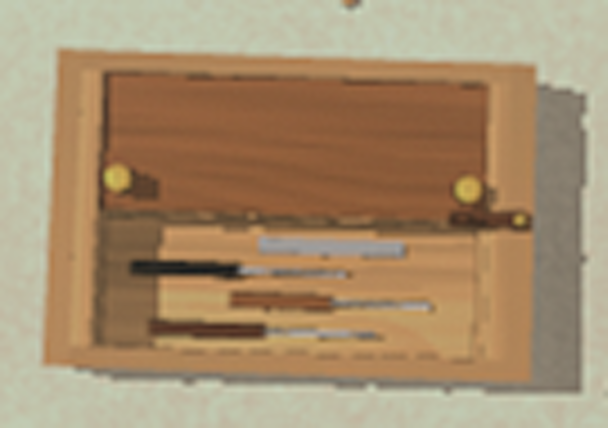

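View pics/top8f.png

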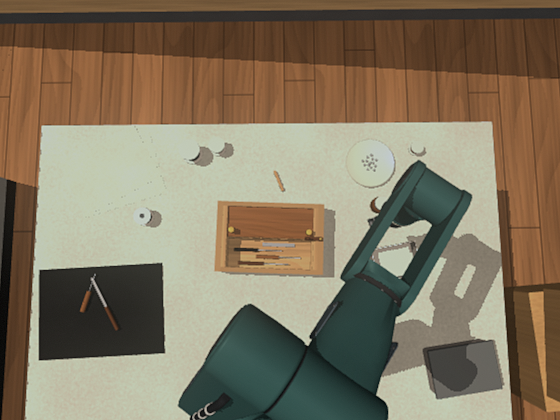

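The cover is flush with the far wall and the button lies across behind the right knob. The knobs are at top zoom (117,178) and (469,189), the button from (520,219) to (455,217). One numeric check before handing in.

Run:
```python
from h import *
T=lambda x,y:(205+(x+.5)/4.5-.5,190+(y+.5)/4.5-.5)
S=lambda x,y:(195+(x+.5)/4.5-.5,140+(y+.5)/4.5-.5)
for k,n,uv,z in (("L","top",T(117,177),.1),("R","top",T(469,188),.1),("L","scene",S(604,226),.1),("R","scene",S(190,311),.1),("piv","top",T(520,219),.086),("tip","top",T(453,217),.09),("post","scene",S(192,272),.111)):
    print(k,n,(RC.T@(atz(n,uv,z)[:2]-P)).round(4))
```

```text
L top [0.0202 0.1239]
R top [ 0.0214 -0.1262]
L scene [0.0164 0.1237]
R scene [ 0.0179 -0.1265]
piv top [ 0.0017 -0.1643]
tip top [ 0.0011 -0.1161]
post scene [-0.001  -0.1207]
```

Heights and positions agree, but the left knob reads about 1 mm short of the right. There is time, so I'll re-check the left end by feel.

```bash
python3 -c "
from h import *
to(-.025,.125,.2)"
```

```text
t 25.35 case xy [ 0.0488 -0.3187] z 0.2505 F [0.68 0.7 ] -1.57 w 0.0
shift [-2.332  8.69   0.995] turn 24.39
```

{"name": "apply_moves", "arguments": {"commands": [1, -2.33, 8.69, 0.9, 8, 1, -2.33, 8.69, 0.9, 16, 1, -2.33, 8.69, 0.9, 24.4, 1, -2.33, 8.69, 0.9, 24.4, 1, -2.33, 8.69, 0.9, 24.4]}}

```text
time: 25.85
ee_pos: [0.5429, -0.0803, 0.2255]
tcp_rot: [[-0.999, 0.043, -0.012], [0.043, 0.999, -0.003], [0.012, -0.003, -1.0]]
wrist_force: [0.3, 0.4, 0.7]
width: 0.0001
```

```bash
python3 -c "
from h import *
to(-.022,.125,.15)"
```

```text
t 25.85 case xy [ 0.0057 -0.0701] z 0.2255 F [0.32 0.4 ] 0.67 w 0.0001
shift [0.537 3.907 1.504] turn -0.01
```

{"name": "apply_moves", "arguments": {"commands": [1, 0.54, 3.9, 0.8, 0, 1, 0.54, 3.9, 0.8, 0, 1, 0.54, 3.9, 1.5, 0, 1, 0.54, 3.9, 1.5, 0, 1, 0.54, 3.9, 1.5, 0]}}

```text
time: 26.35
ee_pos: [0.5189, 0.1191, 0.1487]
tcp_rot: [[-0.999, 0.039, -0.017], [0.039, 0.999, -0.002], [0.017, -0.002, -1.0]]
wrist_force: [0.1, -0.3, 0.1]
width: 0.0001
```

```bash
python3 -c "
from h import *
to(-.02,.125,.083)"
```

```text
t 26.35 case xy [-0.0268  0.1281] z 0.1487 F [ 0.16 -0.29] 0.07 w 0.0001
shift [-0.158 -0.059  1.311] turn 0.19
```

{"name": "apply_moves", "arguments": {"commands": [1, -0.05, -0.05, 0.7, 0.2, 1, -0.05, -0.05, 1.25, 0.2, 1, -0.1, -0.05, 1.3, 0.2, 1, -0.1, -0.05, 1.3, 0.2]}}

```text
time: 26.75
ee_pos: [0.5224, 0.1159, 0.0841]
tcp_rot: [[-0.999, 0.043, -0.017], [0.043, 0.999, -0.002], [0.017, -0.003, -1.0]]
wrist_force: [0.5, 0.8, 0.1]
width: -0.0004
```

```bash
python3 -c "
from h import *
to(-.006,.125,.083)"
```

```text
t 26.75 case xy [-0.0232  0.125 ] z 0.0841 F [0.42 0.77] 0.12 w -0.0004
shift [-0.344 -0.001  0.015] turn -0.02
```

{"name": "apply_moves", "arguments": {"commands": [1, -0.1, 0, 0.01, 0, 1, -0.2, 0, 0.01, 0, 1, -0.3, 0, 0.01, 0, 1, -0.34, 0, 0.01, 0, 1, -0.34, 0, 0.01, 0]}}

```text
time: 27.25
ee_pos: [0.5401, 0.1151, 0.0836]
tcp_rot: [[-0.999, 0.043, -0.016], [0.043, 0.999, -0.002], [0.016, -0.002, -1.0]]
wrist_force: [-0.8, 0.3, -0.0]
width: -0.0002
```

{"name": "apply_moves", "arguments": {"commands": [1, -0.03, 0, 0, 0, 1, -0.05, 0, 0, 0]}}

```text
time: 27.45
ee_pos: [0.5427, 0.115, 0.0836]
tcp_rot: [[-0.999, 0.043, -0.016], [0.043, 0.999, -0.002], [0.016, -0.002, -1.0]]
wrist_force: [-0.5, -0.7, -0.2]
width: -0.0002
```

{"name": "apply_moves", "arguments": {"commands": [1, -0.03, 0, 0, 0, 1, -0.05, 0, 0, 0]}}

```text
time: 27.65
ee_pos: [0.5434, 0.1149, 0.0832]
tcp_rot: [[-0.999, 0.043, -0.02], [0.043, 0.999, -0.002], [0.02, -0.003, -1.0]]
wrist_force: [-5.1, 0.5, 3.2]
width: -0.0002
```

```bash
python3 -c "
from h import *
to(-.002,.125,.083)"
```

```text
t 27.65 case xy [-0.0021  0.1249] z 0.0832 F [-5.11  0.3 ] 3.23 w -0.0002
shift [-0.003  0.002  0.004] turn -0.03
```

The left knob stops at the same place (-0.0021) with a steep rise, so it had not moved. Retreating clear.

{"name": "apply_moves", "arguments": {"commands": [1, 0.3, 0, 0, 0, 1, 0.6, 0, -0.3, 0, 1, 0.6, 0, -1.3, 0, 1, 0.6, 0, -2.3, 0, 1, 0.6, 1, -2.8, 0]}}

```text
time: 28.15
ee_pos: [0.5211, 0.1584, 0.2256]
tcp_rot: [[-0.999, 0.047, -0.013], [0.047, 0.999, -0.003], [0.013, -0.004, -1.0]]
wrist_force: [1.3, 0.3, 0.5]
width: -0.0003
```

{"name": "apply_moves", "arguments": {"commands": [1, 0.5, 1, 0, 0, 1, 1, 2, 0, 0, 1, 1, 3, 0, 0, 1, 1, 3, 0, 0]}}

```text
time: 28.55
ee_pos: [0.478, 0.3156, 0.2262]
tcp_rot: [[-0.999, 0.043, -0.011], [0.043, 0.999, 0.0], [0.011, -0.0, -1.0]]
wrist_force: [1.2, -1.2, 1.1]
width: -0.0004
```

Run:
```python
from h import *
st()
im=arm.camera("scene"); cv2.imwrite("pics/scene9.png",im[:,:,::-1])
im=arm.camera("top")[190:285,205:340,::-1]; cv2.imwrite("pics/top9.png",cv2.resize(im,None,fx=4.5,fy=4.5,interpolation=cv2.INTER_CUBIC))
```

```text
t 28.55 case xy [-0.0761  0.3227] z 0.2262 F [ 1.26 -1.11] 1.13 w -0.0004
```

View pics/scene9.png

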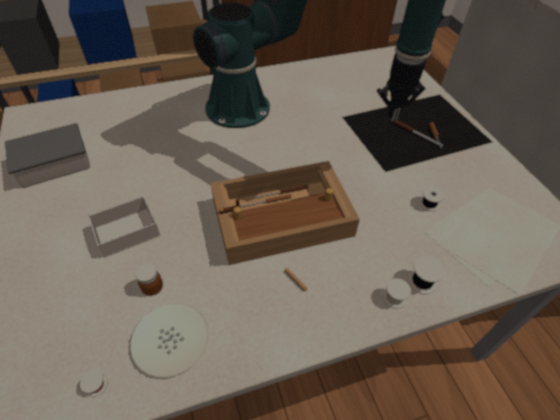

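View pics/top9.png

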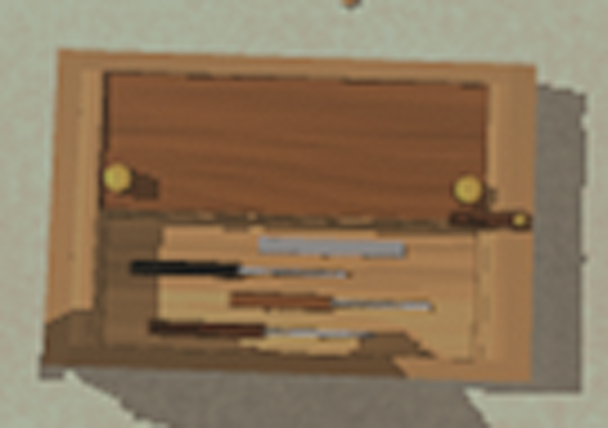

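The cover is home with the button across behind the right knob at top zoom (490,219). The other things are where they were and the arm is clear, so I'm handing in.

```bash
python3 -c "
from plant import arm
print(arm.hand_in())"
```

```text
the job is handed in; nothing more can be done
None
```

The cover is fully home over the bead well, and the turn-button is swung right across behind the right-hand knob. I walked the cover over with seven alternating pushes, touching only the knobs and changing ends when it bound. The highest force I read on a knob was about 11 N. The job was handed in at about 28.7 s of the 72 s.

- **Cover home:** Both ends came up hard against the stop at the same distance, within about 1 mm. Both pictures show the cover flush with the far wall. The knobs measure 16 to 21 mm along the case, against the 20 mm expected.
- **Turn-button:** It met its stop at about 90°, with about 13 N on the post. The pictures show it lying across, just on the near side of the right knob.
- **The one disagreement:** The pictures put the left knob 1 to 1.5 mm short of the right. I pushed the left knob again after the button was across; it stopped at the same place with a steep rise in force. I took the difference as measuring error in the pictures.
- **Other things:** The peg, spool, jar and tub look unmoved by eye, and the arm stood clear at the end.

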